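# Count three nuts through the rocking counting tray

## Task

Slide exactly three of the five brass nuts (any three) off the deck of the counting tray down into its trough, without picking any of them up, and then shut the trough's lid. From then on do not touch the nuts: press the tray's yellow pad to tip the two left over back into the yellow bin, and after that its blue pad to pour the counted three into the blue bin, then let the tray come back level with the lid still shut. Leave everything else on the table where it is.

Things in the scene. Friction and masses are not known exactly. Their poses are not given: they have to be found in the camera images.
- stand: Grey stand of the counting tray, fixed, but placed and turned differently in each run. Origin on the table under the tray's middle; z up, y along the tray towards the yellow bin, x across it, away from the robot. Tray axes equal these while the tray is level. Two posts (x -96 and +99 mm, 118 tall) carry the tray on a pivot along x, 110 mm above the table.
- tray (a joint): Tilt of the rocking tray, rad, -0.55 to 0.55; 0 = level, positive = yellow (+y) end down, negative = blue (-y) end down. A spring (1.8 N m/rad, about 12 N on a pad at full tilt) levels it when let go; it may rest 0.1 off level. At full tilt nuts slide off in about 1 s: to +y from the deck (those in the trough stop at its closed end), to -y from the trough (those on the deck stop at a wall).
- tray_mid (a point): Point on top of the flat aluminium deck, 18 mm above the pivot axis; moves with the tray, axes are the tray's. From here the deck spans x -35 to +85 mm, y -96 to +100, with a wall 12 mm high, 4 thick along its far (+x) side and across its -y end. It is open at its +y end and on its near side, where it drops off at x = -35 into the trough.
- trough_mid (a point): Centre of the trough's floor, 28 mm below the deck. The trough lies along the near side of the deck: x -81 to -35, y -100 to +96 from tray_mid, 46 mm wide inside, with a near wall (x -85 to -81) and +y end wall reaching 12 mm above the deck; its -y end is open.
- lid (a joint): Angle of the trough's lid in rad: 0 = shut (lying level over the trough, its underside 12 mm above the deck), 1.57 = standing upright, up to 1.9 = leaning towards the robot. Stiff hinge: it stays where it is left until it is pushed (under 1 N at its edge).
- lid_hinge (a point): Middle of the lid's hinge line, which runs along y on top of the trough's near wall (tray x -85 mm, 12 mm above the deck). The lid is a clear panel 56 mm wide from hinge to free edge, 192 mm long, 5 mm thick.
- lid_edge (a point): Middle of the lid's free edge (an orange strip), 56 mm from the hinge.
- yellow_pad (a point): Middle of the top of the yellow press pad, 30 x 38 mm, on the far side of the tray at its +y end (tray x 104, y 85, 12 mm above the deck). Pressing it straight down about 50 mm tips the tray fully towards the yellow bin.
- blue_pad (a point): Middle of the top of the blue press pad, 30 x 38 mm, at the -y end (tray x 104, y -85, 12 mm above the deck). Pressing it down about 50 mm tips the tray fully towards the blue bin.
- yellow_bin_mid (a point): Middle of the inner floor (4 mm above the table) of the yellow bin, fixed to the stand past the tray's +y end (at x 27, y 155 in the stand's axes); inside 147 (x) x 152 mm (y); walls 30 to 40 mm high, outer wall 85.
- blue_bin_mid (a point): The same for the blue bin, past the tray's -y end (at x -58, y -155 in the stand's axes).
- nut1: Brass hexagon nut, 24 mm across flats, 28 across corners, 13 mm thick, about 35 g; at the start it lies flat on the tray's deck. Origin at its centre, z along its bore. All five are alike.
- nut2: Brass hexagon nut, 24 mm across flats, 28 across corners, 13 mm thick, about 35 g; at the start it lies flat on the tray's deck. Origin at its centre, z along its bore. All five are alike.
- nut3: Brass hexagon nut, 24 mm across flats, 28 across corners, 13 mm thick, about 35 g; at the start it lies flat on the tray's deck. Origin at its centre, z along its bore. All five are alike.
- nut4: Brass hexagon nut, 24 mm across flats, 28 across corners, 13 mm thick, about 35 g; at the start it lies flat on the tray's deck. Origin at its centre, z along its bore. All five are alike.
- nut5: Brass hexagon nut, 24 mm across flats, 28 across corners, 13 mm thick, about 35 g; at the start it lies flat on the tray's deck. Origin at its centre, z along its bore. All five are alike.
- grease_can: Bystander, to be left alone: closed red can with a paper label, 60 across, 120 tall (mm). Origin at the centre of its underside.
- coupling: Bystander, to be left alone: dark steel collar, 64 across, 40 tall (mm). Origin at the centre of its underside.
- bearing: Bystander, to be left alone: steel bearing ring lying flat, 72 across, 20 tall (mm). Origin at the centre of its underside.
- spare_carton: Bystander, to be left alone: closed cardboard carton 60 x 80 x 70 tall (mm). Origin at the centre of its underside.
- valve: Bystander, to be left alone: small dark valve block 50 x 50 with a red round top, 73 tall (mm). Origin at the centre of its underside.
- wrench: Bystander, to be left alone: steel wrench lying on the table, about 180 long (mm). Origin at the centre of its underside.
- brake_shoe: Bystander, to be left alone: dark pad 100 x 35 x 24 tall (mm). Origin at the centre of its underside.

How it is judged:
On the way, in this order (a step that is already met when the one before it is completed fails the run):
1. exactly three nuts lie in the trough, the other two on the deck, and the lid is still open (distance between each of nut1, nut2, nut3, nut4, nut5 and tray_mid below 0.14 m and ((x of each of nut4, nut5 in the frame of tray_mid above -0.027 m and x of each of nut1, nut2, nut3 in the frame of tray_mid below -0.036 m) or (x of each of nut3, nut5 in the frame of tray_mid above -0.027 m and x of each of nut1, nut2, nut4 in the frame of tray_mid below -0.036 m) or (x of each of nut3, nut4 in the frame of tray_mid above -0.027 m and x of each of nut1, nut2, nut5 in the frame of tray_mid below -0.036 m) or (x of each of nut2, nut5 in the frame of tray_mid above -0.027 m and x of each of nut1, nut3, nut4 in the frame of tray_mid below -0.036 m) or (x of each of nut2, nut4 in the frame of tray_mid above -0.027 m and x of each of nut1, nut3, nut5 in the frame of tray_mid below -0.036 m) or (x of each of nut2, nut3 in the frame of tray_mid above -0.027 m and x of each of nut1, nut4, nut5 in the frame of tray_mid below -0.036 m) or (x of each of nut1, nut5 in the frame of tray_mid above -0.027 m and x of each of nut2, nut3, nut4 in the frame of tray_mid below -0.036 m) or (x of each of nut1, nut4 in the frame of tray_mid above -0.027 m and x of each of nut2, nut3, nut5 in the frame of tray_mid below -0.036 m) or (x of each of nut1, nut3 in the frame of tray_mid above -0.027 m and x of each of nut2, nut4, nut5 in the frame of tray_mid below -0.036 m) or (x of each of nut1, nut2 in the frame of tray_mid above -0.027 m and x of each of nut3, nut4, nut5 in the frame of tray_mid below -0.036 m)) and value of joint lid above 0.5 rad), for 0.2 s.
2. the lid is shut over the three nuts, the other two still on the deck (value of joint lid below 0.08 rad and distance between each of nut1, nut2, nut3, nut4, nut5 and tray_mid below 0.14 m and ((x of each of nut4, nut5 in the frame of tray_mid above -0.027 m and x of each of nut1, nut2, nut3 in the frame of tray_mid below -0.036 m) or (x of each of nut3, nut5 in the frame of tray_mid above -0.027 m and x of each of nut1, nut2, nut4 in the frame of tray_mid below -0.036 m) or (x of each of nut3, nut4 in the frame of tray_mid above -0.027 m and x of each of nut1, nut2, nut5 in the frame of tray_mid below -0.036 m) or (x of each of nut2, nut5 in the frame of tray_mid above -0.027 m and x of each of nut1, nut3, nut4 in the frame of tray_mid below -0.036 m) or (x of each of nut2, nut4 in the frame of tray_mid above -0.027 m and x of each of nut1, nut3, nut5 in the frame of tray_mid below -0.036 m) or (x of each of nut2, nut3 in the frame of tray_mid above -0.027 m and x of each of nut1, nut4, nut5 in the frame of tray_mid below -0.036 m) or (x of each of nut1, nut5 in the frame of tray_mid above -0.027 m and x of each of nut2, nut3, nut4 in the frame of tray_mid below -0.036 m) or (x of each of nut1, nut4 in the frame of tray_mid above -0.027 m and x of each of nut2, nut3, nut5 in the frame of tray_mid below -0.036 m) or (x of each of nut1, nut3 in the frame of tray_mid above -0.027 m and x of each of nut2, nut4, nut5 in the frame of tray_mid below -0.036 m) or (x of each of nut1, nut2 in the frame of tray_mid above -0.027 m and x of each of nut3, nut4, nut5 in the frame of tray_mid below -0.036 m))), for 0.2 s.
3. the two others lie in the yellow bin, the three still in the trough under the shut lid (value of joint lid below 0.08 rad and ((x of each of nut1, nut2, nut3 in the frame of tray_mid below -0.036 m and z of each of nut1, nut2, nut3 in the frame of tray_mid above -0.035 m and x of nut4 in the frame of yellow_bin_mid between -0.074 and 0.074 m and x of nut5 in the frame of yellow_bin_mid between -0.074 and 0.074 m and y of nut4 in the frame of yellow_bin_mid between -0.077 and 0.077 m and y of nut5 in the frame of yellow_bin_mid between -0.077 and 0.077 m and height (world z) of each of nut4, nut5 below 0.06 m) or (x of each of nut1, nut2, nut4 in the frame of tray_mid below -0.036 m and z of each of nut1, nut2, nut4 in the frame of tray_mid above -0.035 m and x of nut3 in the frame of yellow_bin_mid between -0.074 and 0.074 m and x of nut5 in the frame of yellow_bin_mid between -0.074 and 0.074 m and y of nut3 in the frame of yellow_bin_mid between -0.077 and 0.077 m and y of nut5 in the frame of yellow_bin_mid between -0.077 and 0.077 m and height (world z) of each of nut3, nut5 below 0.06 m) or (x of each of nut1, nut2, nut5 in the frame of tray_mid below -0.036 m and z of each of nut1, nut2, nut5 in the frame of tray_mid above -0.035 m and x of nut3 in the frame of yellow_bin_mid between -0.074 and 0.074 m and x of nut4 in the frame of yellow_bin_mid between -0.074 and 0.074 m and y of nut3 in the frame of yellow_bin_mid between -0.077 and 0.077 m and y of nut4 in the frame of yellow_bin_mid between -0.077 and 0.077 m and height (world z) of each of nut3, nut4 below 0.06 m) or (x of each of nut1, nut3, nut4 in the frame of tray_mid below -0.036 m and z of each of nut1, nut3, nut4 in the frame of tray_mid above -0.035 m and x of nut2 in the frame of yellow_bin_mid between -0.074 and 0.074 m and x of nut5 in the frame of yellow_bin_mid between -0.074 and 0.074 m and y of nut2 in the frame of yellow_bin_mid between -0.077 and 0.077 m and y of nut5 in the frame of yellow_bin_mid between -0.077 and 0.077 m and height (world z) of each of nut2, nut5 below 0.06 m) or (x of each of nut1, nut3, nut5 in the frame of tray_mid below -0.036 m and z of each of nut1, nut3, nut5 in the frame of tray_mid above -0.035 m and x of nut2 in the frame of yellow_bin_mid between -0.074 and 0.074 m and x of nut4 in the frame of yellow_bin_mid between -0.074 and 0.074 m and y of nut2 in the frame of yellow_bin_mid between -0.077 and 0.077 m and y of nut4 in the frame of yellow_bin_mid between -0.077 and 0.077 m and height (world z) of each of nut2, nut4 below 0.06 m) or (x of each of nut1, nut4, nut5 in the frame of tray_mid below -0.036 m and z of each of nut1, nut4, nut5 in the frame of tray_mid above -0.035 m and x of nut2 in the frame of yellow_bin_mid between -0.074 and 0.074 m and x of nut3 in the frame of yellow_bin_mid between -0.074 and 0.074 m and y of nut2 in the frame of yellow_bin_mid between -0.077 and 0.077 m and y of nut3 in the frame of yellow_bin_mid between -0.077 and 0.077 m and height (world z) of each of nut2, nut3 below 0.06 m) or (x of each of nut2, nut3, nut4 in the frame of tray_mid below -0.036 m and z of each of nut2, nut3, nut4 in the frame of tray_mid above -0.035 m and x of nut1 in the frame of yellow_bin_mid between -0.074 and 0.074 m and x of nut5 in the frame of yellow_bin_mid between -0.074 and 0.074 m and y of nut1 in the frame of yellow_bin_mid between -0.077 and 0.077 m and y of nut5 in the frame of yellow_bin_mid between -0.077 and 0.077 m and height (world z) of each of nut1, nut5 below 0.06 m) or (x of each of nut2, nut3, nut5 in the frame of tray_mid below -0.036 m and z of each of nut2, nut3, nut5 in the frame of tray_mid above -0.035 m and x of nut1 in the frame of yellow_bin_mid between -0.074 and 0.074 m and x of nut4 in the frame of yellow_bin_mid between -0.074 and 0.074 m and y of nut1 in the frame of yellow_bin_mid between -0.077 and 0.077 m and y of nut4 in the frame of yellow_bin_mid between -0.077 and 0.077 m and height (world z) of each of nut1, nut4 below 0.06 m) or (x of each of nut2, nut4, nut5 in the frame of tray_mid below -0.036 m and z of each of nut2, nut4, nut5 in the frame of tray_mid above -0.035 m and x of nut1 in the frame of yellow_bin_mid between -0.074 and 0.074 m and x of nut3 in the frame of yellow_bin_mid between -0.074 and 0.074 m and y of nut1 in the frame of yellow_bin_mid between -0.077 and 0.077 m and y of nut3 in the frame of yellow_bin_mid between -0.077 and 0.077 m and height (world z) of each of nut1, nut3 below 0.06 m) or (x of each of nut3, nut4, nut5 in the frame of tray_mid below -0.036 m and z of each of nut3, nut4, nut5 in the frame of tray_mid above -0.035 m and x of nut1 in the frame of yellow_bin_mid between -0.074 and 0.074 m and x of nut2 in the frame of yellow_bin_mid between -0.074 and 0.074 m and y of nut1 in the frame of yellow_bin_mid between -0.077 and 0.077 m and y of nut2 in the frame of yellow_bin_mid between -0.077 and 0.077 m and height (world z) of each of nut1, nut2 below 0.06 m))), for 0.2 s.
At the end, for the whole second after the job is handed in: Three nuts lie at rest in the blue bin and the other two in the yellow bin (centres inside the bin's walls and below 60 mm), the lid is shut (under 0.08 rad) and the tray is level within 0.12 rad (height (world z) of each of nut1, nut2, nut3, nut4, nut5 below 0.06 m and ((x of nut1 in the frame of blue_bin_mid between -0.074 and 0.074 m and x of nut2 in the frame of blue_bin_mid between -0.074 and 0.074 m and x of nut3 in the frame of blue_bin_mid between -0.074 and 0.074 m and y of nut1 in the frame of blue_bin_mid between -0.077 and 0.077 m and y of nut2 in the frame of blue_bin_mid between -0.077 and 0.077 m and y of nut3 in the frame of blue_bin_mid between -0.077 and 0.077 m and x of nut4 in the frame of yellow_bin_mid between -0.074 and 0.074 m and x of nut5 in the frame of yellow_bin_mid between -0.074 and 0.074 m and y of nut4 in the frame of yellow_bin_mid between -0.077 and 0.077 m and y of nut5 in the frame of yellow_bin_mid between -0.077 and 0.077 m) or (x of nut1 in the frame of blue_bin_mid between -0.074 and 0.074 m and x of nut2 in the frame of blue_bin_mid between -0.074 and 0.074 m and x of nut4 in the frame of blue_bin_mid between -0.074 and 0.074 m and y of nut1 in the frame of blue_bin_mid between -0.077 and 0.077 m and y of nut2 in the frame of blue_bin_mid between -0.077 and 0.077 m and y of nut4 in the frame of blue_bin_mid between -0.077 and 0.077 m and x of nut3 in the frame of yellow_bin_mid between -0.074 and 0.074 m and x of nut5 in the frame of yellow_bin_mid between -0.074 and 0.074 m and y of nut3 in the frame of yellow_bin_mid between -0.077 and 0.077 m and y of nut5 in the frame of yellow_bin_mid between -0.077 and 0.077 m) or (x of nut1 in the frame of blue_bin_mid between -0.074 and 0.074 m and x of nut2 in the frame of blue_bin_mid between -0.074 and 0.074 m and x of nut5 in the frame of blue_bin_mid between -0.074 and 0.074 m and y of nut1 in the frame of blue_bin_mid between -0.077 and 0.077 m and y of nut2 in the frame of blue_bin_mid between -0.077 and 0.077 m and y of nut5 in the frame of blue_bin_mid between -0.077 and 0.077 m and x of nut3 in the frame of yellow_bin_mid between -0.074 and 0.074 m and x of nut4 in the frame of yellow_bin_mid between -0.074 and 0.074 m and y of nut3 in the frame of yellow_bin_mid between -0.077 and 0.077 m and y of nut4 in the frame of yellow_bin_mid between -0.077 and 0.077 m) or (x of nut1 in the frame of blue_bin_mid between -0.074 and 0.074 m and x of nut3 in the frame of blue_bin_mid between -0.074 and 0.074 m and x of nut4 in the frame of blue_bin_mid between -0.074 and 0.074 m and y of nut1 in the frame of blue_bin_mid between -0.077 and 0.077 m and y of nut3 in the frame of blue_bin_mid between -0.077 and 0.077 m and y of nut4 in the frame of blue_bin_mid between -0.077 and 0.077 m and x of nut2 in the frame of yellow_bin_mid between -0.074 and 0.074 m and x of nut5 in the frame of yellow_bin_mid between -0.074 and 0.074 m and y of nut2 in the frame of yellow_bin_mid between -0.077 and 0.077 m and y of nut5 in the frame of yellow_bin_mid between -0.077 and 0.077 m) or (x of nut1 in the frame of blue_bin_mid between -0.074 and 0.074 m and x of nut3 in the frame of blue_bin_mid between -0.074 and 0.074 m and x of nut5 in the frame of blue_bin_mid between -0.074 and 0.074 m and y of nut1 in the frame of blue_bin_mid between -0.077 and 0.077 m and y of nut3 in the frame of blue_bin_mid between -0.077 and 0.077 m and y of nut5 in the frame of blue_bin_mid between -0.077 and 0.077 m and x of nut2 in the frame of yellow_bin_mid between -0.074 and 0.074 m and x of nut4 in the frame of yellow_bin_mid between -0.074 and 0.074 m and y of nut2 in the frame of yellow_bin_mid between -0.077 and 0.077 m and y of nut4 in the frame of yellow_bin_mid between -0.077 and 0.077 m) or (x of nut1 in the frame of blue_bin_mid between -0.074 and 0.074 m and x of nut4 in the frame of blue_bin_mid between -0.074 and 0.074 m and x of nut5 in the frame of blue_bin_mid between -0.074 and 0.074 m and y of nut1 in the frame of blue_bin_mid between -0.077 and 0.077 m and y of nut4 in the frame of blue_bin_mid between -0.077 and 0.077 m and y of nut5 in the frame of blue_bin_mid between -0.077 and 0.077 m and x of nut2 in the frame of yellow_bin_mid between -0.074 and 0.074 m and x of nut3 in the frame of yellow_bin_mid between -0.074 and 0.074 m and y of nut2 in the frame of yellow_bin_mid between -0.077 and 0.077 m and y of nut3 in the frame of yellow_bin_mid between -0.077 and 0.077 m) or (x of nut2 in the frame of blue_bin_mid between -0.074 and 0.074 m and x of nut3 in the frame of blue_bin_mid between -0.074 and 0.074 m and x of nut4 in the frame of blue_bin_mid between -0.074 and 0.074 m and y of nut2 in the frame of blue_bin_mid between -0.077 and 0.077 m and y of nut3 in the frame of blue_bin_mid between -0.077 and 0.077 m and y of nut4 in the frame of blue_bin_mid between -0.077 and 0.077 m and x of nut1 in the frame of yellow_bin_mid between -0.074 and 0.074 m and x of nut5 in the frame of yellow_bin_mid between -0.074 and 0.074 m and y of nut1 in the frame of yellow_bin_mid between -0.077 and 0.077 m and y of nut5 in the frame of yellow_bin_mid between -0.077 and 0.077 m) or (x of nut2 in the frame of blue_bin_mid between -0.074 and 0.074 m and x of nut3 in the frame of blue_bin_mid between -0.074 and 0.074 m and x of nut5 in the frame of blue_bin_mid between -0.074 and 0.074 m and y of nut2 in the frame of blue_bin_mid between -0.077 and 0.077 m and y of nut3 in the frame of blue_bin_mid between -0.077 and 0.077 m and y of nut5 in the frame of blue_bin_mid between -0.077 and 0.077 m and x of nut1 in the frame of yellow_bin_mid between -0.074 and 0.074 m and x of nut4 in the frame of yellow_bin_mid between -0.074 and 0.074 m and y of nut1 in the frame of yellow_bin_mid between -0.077 and 0.077 m and y of nut4 in the frame of yellow_bin_mid between -0.077 and 0.077 m) or (x of nut2 in the frame of blue_bin_mid between -0.074 and 0.074 m and x of nut4 in the frame of blue_bin_mid between -0.074 and 0.074 m and x of nut5 in the frame of blue_bin_mid between -0.074 and 0.074 m and y of nut2 in the frame of blue_bin_mid between -0.077 and 0.077 m and y of nut4 in the frame of blue_bin_mid between -0.077 and 0.077 m and y of nut5 in the frame of blue_bin_mid between -0.077 and 0.077 m and x of nut1 in the frame of yellow_bin_mid between -0.074 and 0.074 m and x of nut3 in the frame of yellow_bin_mid between -0.074 and 0.074 m and y of nut1 in the frame of yellow_bin_mid between -0.077 and 0.077 m and y of nut3 in the frame of yellow_bin_mid between -0.077 and 0.077 m) or (x of nut3 in the frame of blue_bin_mid between -0.074 and 0.074 m and x of nut4 in the frame of blue_bin_mid between -0.074 and 0.074 m and x of nut5 in the frame of blue_bin_mid between -0.074 and 0.074 m and y of nut3 in the frame of blue_bin_mid between -0.077 and 0.077 m and y of nut4 in the frame of blue_bin_mid between -0.077 and 0.077 m and y of nut5 in the frame of blue_bin_mid between -0.077 and 0.077 m and x of nut1 in the frame of yellow_bin_mid between -0.074 and 0.074 m and x of nut2 in the frame of yellow_bin_mid between -0.074 and 0.074 m and y of nut1 in the frame of yellow_bin_mid between -0.077 and 0.077 m and y of nut2 in the frame of yellow_bin_mid between -0.077 and 0.077 m)) and value of joint lid below 0.08 rad and value of joint tray between -0.12 and 0.12 rad and linear speed of each of nut1, nut2, nut3, nut4, nut5 below 0.03 m/s); the robot touches nothing.
It fails at once if a nut is picked up (its centre more than 45 mm above the deck) (z of any of nut1, nut2, nut3, nut4, nut5 in the frame of tray_mid above 0.045 m).
It fails at once if the gripper touches a nut once the lid is shut (value of joint lid below 0.08 rad and (contact force between the fingers and nut1 above 0.5 N or contact force between the fingers and nut2 above 0.5 N or contact force between the fingers and nut3 above 0.5 N or contact force between the fingers and nut4 above 0.5 N or contact force between the fingers and nut5 above 0.5 N)).
It fails at once if a bystander is moved by more than 30 mm (distance of any of grease_can, coupling, bearing, spare_carton, valve, wrench, brake_shoe from where it was at the start of the episode above 0.03 m).
It also fails if it takes over 51 s, if anything falls off the work surface, if the arm or the gripper's body presses on something with over 40 N, if the wrist force passes 120 N, or if a joint passes its speed limit or range.

## Robot

A 7-joint arm with a two-finger parallel gripper is mounted at the origin on the work surface. World frame = base frame: x ahead of the robot, y to its left, z up, the work surface at z = 0. Lengths are in m, angles in rad, forces in N, time in s.
With the tool pointing down it reaches from about 0.425 to 0.875 m from the base axis. Payload 4.7 kg.
Tool frame: the origin (TCP) lies at the very end of the fingers, on their centre line; the grasp point (between the pads) lies 19 mm behind it; z points along the fingers, y is the direction in which the jaws open and shut (so a half turn about z gives the same grasp; the last joint's range is limited). The gripper opens to 87 mm and grips with 3 to 60 N. Pads are 19 mm wide; open, the fingers measure 117 mm over their backs; the gripper's body (75 mm by 190 mm) begins 51 mm behind the grasp point.
Start: joints at [-1.137, 0.321, -0.07, 1.45, 0.023, 1.371, -0.057], TCP at [0.265, 0.594, 0.223] pointing down, gripper open.
Joint ranges: [-2.86, 2.86], [-0.3, 2.09], [-1.38, 1.24], [0.06, 2.45], [-1.56, 4.7], [0.09, 2.05], [-2.69, 2.69]. Speed limits (rad/s): [2.57, 2.57, 3.14, 3.14, 3.14, 3.14, 3.14].

## Interface

Orientations are given as a rotation vector (axis times angle).
In Python, from bench import ctrl gives the robot as it stands. The module is installed in compiled form; this text tells all that it offers.
- The arm moves only by the tool move_arm, never from a script. Its arguments are lists of equal length, an entry for each row: "dp": the shift along the tool's x, y, z in units of 30 mm (1.0 is 30 mm), a list of three; "turn": the turn about the tool's z in units of 5 degrees (1.0 is 5 degrees); "jaw": the opening, from -1 (shut) to 1 (fully open). A call has 1 to 5 rows; each row is the pose to reach, as a shift and turn from the pose commanded when the call began, along the tool's axes at that moment; what a row does not reach only later rows make up. A row lasts 1/10 s, in which the tool goes at most 50 mm and 8.59 degrees, less where a joint would pass 70% of its speed; a pose out of reach is approached as far as the arm can. A call with a gripper value outside its range is refused whole. The fingers move at their own pace and stop on an object; "grip_force" is the grip in N (left out, the last holds). Time passes only in rows, so rows that repeat a pose let the fingers close. It gives the time, the measured TCP pose, the force and the opening at its end, in the units of the state.
- ctrl.get_state(): the state, without advancing time (a new reading comes with each control period).
- ctrl.get_image(name): name is "scene" or "top" or "wrist"; returns the picture (400x640x3 uint8, red, green, blue); there is no depth.
- ctrl.camera_info(name): a dict with "intrinsics" (3x3 intrinsics, pixels), "extrinsics" (4x4, takes a point from world to camera coordinates). Camera axes: x right, y up, looking along -z (the intrinsics and any distortion apply to the point x, -y, -z); pixel columns grow to the right and rows downward; lengths in m; the calibration is good to about 2 mm. A picture is of the moment at which its call begins: read the wrist's pose just before it. camera_info takes no time and is no camera call; for the wrist camera it gives the pose at the moment of the call.
- ctrl.close_job(): hands the job in, once; it reports no verdict.
Trained networks look in the newest picture that a camera, given by its name, has taken for a name from the list of things; names that differ only in an ending like _2 or _b are one class to them, and where a whole thing is asked for, a point or a joint stands for the part that bears it (a point fixed in the world has none). Each returns a list of dicts, best first, with "confidence" (0 to 1); they miss things now and then, are a little off and sometimes report something else, mostly with a low value. They report only what shows in the picture. A call takes as long as a camera call.
- ctrl.look_for(camera, target): "rect" ([centre column, centre row, width, height] in pixels, round what is visible of it).
- ctrl.masks_of(camera, target): "region" (400x640 bool, what is visible of it) and "rect" ([centre column, centre row, width, height] in pixels, round what is visible of it).
The state is a dict: "time": time; "joint_positions": joint angles; "qd": joint speeds; "joint_torque": joint torques, N m; "position": TCP position; "tool_rot": TCP orientation; "ft_force": force on the tool from outside, world axes, zero at the start; "torque": the same for the moment, N m; "grip_width": opening from 0.0 (shut) to 1.0 (fully open).
Only numpy, scipy, OpenCV 4.12 (cv2) and the standard library are available. Lean on these libraries where they do the work, as an engineer would, in place of code of your own. Each camera call takes 0.05 s, during which the arm holds its last target. There are 200 camera calls.

## Working session

There is one attempt and no reset: what is moved stays moved. The work goes in short steps, Python scripts to look and compute and a tool call to move; the robot and the scene stay as the last step left them, time stands still between calls to the robot, and variables do not carry over. Pictures are saved under pics/ and viewed, about 8 in all and at most 12, crops included, and the job is handed in when it is done.

Besides the shell and the picture viewer there is one more tool, called after "Call:" as name([rows], argument=value, ...), one row to a line, values as JSON. move_arm: Moves the arm, as the interface text tells. Its arguments: {"type":"object","properties":{"dp":{"type":"array","items":{"type":"array","items":{"type":"number"}}},"turn":{"type":"array","items":{"type":"number"}},"jaw":{"type":"array","items":{"type":"number"}},"grip_force":{"type":"number"}},"required":["dp","turn","jaw"]}

```bash
mkdir -p pics
cat > h.py <<'E'
import numpy as np,cv2
from bench import ctrl
def ray(cam,px):
    i=ctrl.camera_info(cam);K=np.array(i['intrinsics']);E=np.array(i['extrinsics'])
    d=np.linalg.inv(K)@np.array([px[0],px[1],1.]);d=np.array([d[0],-d[1],-d[2]])
    R=E[:3,:3];return -R.T@E[:3,3],R.T@d
def onz(cam,px,z):
    o,d=ray(cam,px);return o+d*(z-o[2])/d[2]
def proj(cam,P):
    i=ctrl.camera_info(cam);K=np.array(i['intrinsics']);E=np.array(i['extrinsics'])
    c=E[:3,:3]@np.array(P)+E[:3,3];q=K@np.array([c[0],-c[1],-c[2]]);return q[:2]/q[2]
def save(cam,n):
    im=ctrl.get_image(cam);cv2.imwrite(f'pics/{n}.png',im[:,:,::-1]);return im
E
python3 - <<'E'
from h import *
s=ctrl.get_state();print(s)
a=save('top','top1');b=save('scene','scene1')
cv2.imwrite('pics/both.png',cv2.resize(np.vstack([a,b])[:,:,::-1],(640,800))[:,:] )
for c in['top','scene']:
    i=ctrl.camera_info(c);print(i)
for t in['nut1','yellow_pad','blue_pad','lid_edge','stand']:
    for r in ctrl.look_for('top',t):print(t,np.round(r['rect'],1),round(r['confidence'],2),onz('top',r['rect'][:2],0.135).round(3))
E
```

```text
{'time': 0.0, 'joint_positions': array([-1.13685973,  0.32179951, -0.07006828,  1.45165729,  0.02259323,
        1.37079751, -0.05690457]), 'qd': array([ 0.00103937, -0.00117245, -0.00129179, -0.00033686, -0.00088545,
        0.00047639,  0.00020648]), 'joint_torque': array([-5.81726249e-05, -4.91290033e+01, -4.03976664e-01, -3.12530673e+01,
       -6.38409681e-02,  4.35607194e-02,  1.75577734e-04]), 'position': array([0.26477754, 0.59302903, 0.22148553]), 'tool_rot': array([-6.54569853e-01, -3.07234045e+00,  2.90822890e-03]), 'ft_force': array([ 0.0052854 , -0.31264752,  0.31423979]), 'torque': array([ 0.03739833, -0.01610376, -0.00027136]), 'grip_width': 0.9990773330654233}
{'intrinsics': array([[423.19135049,   0.        , 313.48349258],
       [  0.        , 423.19135049, 192.99746323],
       [  0.        ,   0.        ,   1.        ]]), 'extrinsics': array([[ 5.47526889e-03, -9.99984902e-01,  4.66273441e-04,
        -1.44579969e-02],
       [ 9.96793629e-01,  5.49501707e-03,  7.98264727e-02,
        -5.87394103e-01],
       [-7.98278296e-02,  2.77069931e-05,  9.96808666e-01,
  
[... 151 characters left out ...]
.        , 322.44547428],
       [  0.        , 384.80887007, 196.58676835],
       [  0.        ,   0.        ,   1.        ]]), 'extrinsics': array([[-0.41613317,  0.90927758,  0.00688955,  0.2312014 ],
       [-0.54740693, -0.25655773,  0.79657001,  0.22784592],
       [ 0.72607082,  0.32770781,  0.60450703, -1.61463352],
       [ 0.        ,  0.        ,  0.        ,  1.        ]])}
yellow_pad [313.8 201.2  94.6 103.7] 0.88 [ 0.559 -0.012  0.135]
blue_pad [310.9 204.5 102.9 101.4] 0.95 [ 0.551 -0.005  0.135]
lid_edge [320.6 246.8  80.1  12.3] 0.97 [ 0.452 -0.029  0.135]
lid_edge [162.6 179.2  17.6  33.1] 0.26 [0.609 0.347 0.135]
stand [317.1 205.2 198.1 102.6] 0.92 [ 0.55  -0.02   0.135]
```

View pics/top1.png

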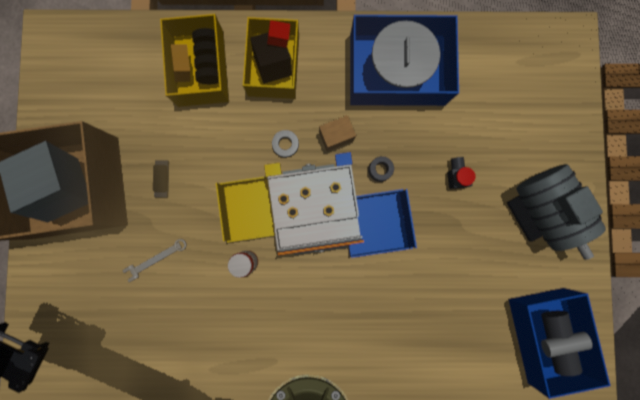

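View pics/scene1.png

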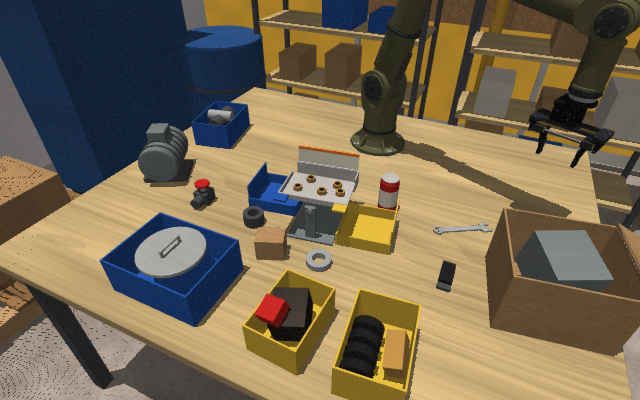

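The top view shows the tray at about (315,205), with the yellow end on the left and the lid open towards the robot. The five nuts are at (284,199), (305,192), (335,188), (292,212) and (328,211). The pads are at (272,169) and (344,158).

```bash
cat >> h.py <<'E'
def blobs(im,lo,hi,box,amin=8):
    x0,y0,x1,y1=box;h=cv2.cvtColor(im[y0:y1,x0:x1],cv2.COLOR_RGB2HSV)
    m=cv2.inRange(h,np.array(lo),np.array(hi));n,l,st,c=cv2.connectedComponentsWithStats(m)
    return [(st[k,4],c[k]+[x0,y0]) for k in range(1,n) if st[k,4]>=amin]
E
python3 - <<'E'
from h import *
im=cv2.imread('pics/top1.png')[:,:,::-1].copy()
big=cv2.resize(im[150:265,205:425],None,fx=3.6,fy=3.6,interpolation=cv2.INTER_CUBIC)
cv2.imwrite('pics/crop1.png',big[:,:,::-1])
print('y',[(a,c.round(1),onz('top',c,.14).round(4)) for a,c in blobs(im,(20,150,80),(32,255,255),(255,150,300,182))])
print('b',[(a,c.round(1),onz('top',c,.14).round(4)) for a,c in blobs(im,(100,120,60),(125,255,255),(325,145,365,175))])
print('n',[(a,c.round(1),onz('top',c,.136).round(4)) for a,c in blobs(im,(10,70,30),(30,255,255),(274,176,352,222))])
print('o',[(a,c.round(1)) for a,c in blobs(im,(5,150,100),(14,255,255),(260,230,370,260))])
for t in['nut2','nut3']:
    print([(np.round(r['rect'],1),round(r['confidence'],2)) for r in ctrl.look_for('top',t)])
E
```

```text
y [(np.int32(246), array([269.5, 171.1]), array([0.6294, 0.0931, 0.14  ]))]
b [(np.int32(159), array([343.3, 158.7]), array([ 0.66  , -0.0815,  0.14  ]))]
n [(np.int32(81), array([335. , 187.1]), array([ 0.5926, -0.062 ,  0.136 ])), (np.int32(80), array([304.9, 192.1]), array([0.5805, 0.009 , 0.136 ])), (np.int32(83), array([283.1, 198.7]), array([0.5644, 0.0605, 0.136 ])), (np.int32(76), array([328.3, 210.3]), array([ 0.5378, -0.0465,  0.136 ])), (np.int32(84), array([292.2, 211.9]), array([0.5334, 0.0387, 0.136 ]))]
o [(np.int32(194), array([315.9, 247.8]))]
[]
[]
```

View pics/crop1.png

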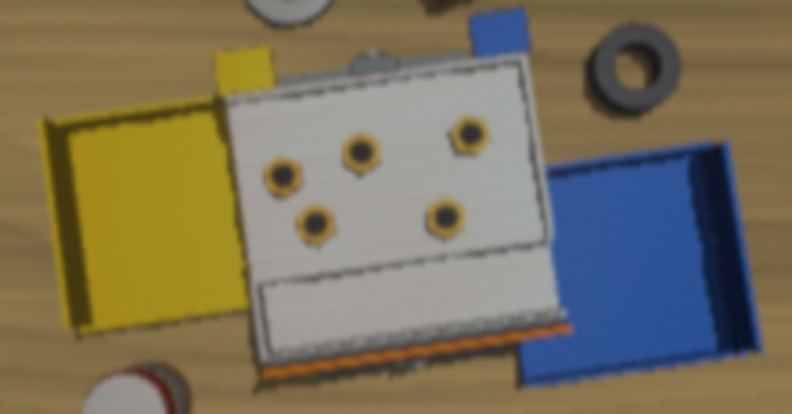

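Run:
```python
from h import *
from scipy.optimize import least_squares
M=[((216,50),(119,104,12)),((270,45),(119,66,12)),((525,8),(119,-104,12)),((470,14),(119,-66,12)),((529,57),(89,-100,12)),((517,63),(85,-96,12)),((262,284),(-35,96,12)),((548,241),(-35,-100,0)),((228,97),(89,100,12))]
i=ctrl.camera_info('top')
def tf(p,q):
    x,y,z=np.array(q)/1000; z=z+.018; c,s=np.cos(p[3]),np.sin(p[3])
    y,z=y*c+z*s,-y*s+z*c   # +tilt: +y down
    c,s=np.cos(p[2]),np.sin(p[2]); return np.array([p[0]+c*x-s*y,p[1]+s*x+c*y,.11+z])
def res(p,tilt=True):
    p=list(p)+[0]*(4-len(p))
    return np.concatenate([proj('top',tf(p,q))-(np.array(a)/3.6+[205,150]-.36) for a,q in M])
for p0 in([.54,-.01,.15],[.54,-.01,.15,0]):
    r=least_squares(res,p0,loss='soft_l1');print(r.x.round(4),r.cost,res(r.x).reshape(-1,2).round(1).tolist())
p=r.x
for n in[(335,187.1),(304.9,192.1),(283.1,198.7),(328.3,210.3),(292.2,211.9)]:
    w=onz('top',n,.1345);d=w[:2]-p[:2];c,s=np.cos(p[2]),np.sin(p[2]);print(n,w.round(3),(c*d[0]+s*d[1]).round(4),(-s*d[0]+c*d[1]).round(4))
s=ctrl.get_state();from scipy.spatial.transform import Rotation as R
print(R.from_rotvec(s['tool_rot']).as_matrix().round(3))
i=ctrl.camera_info('wrist');print(np.array(i['intrinsics']).round(1));E=np.array(i['extrinsics']);T=np.eye(4);T[:3,:3]=R.from_rotvec(s['tool_rot']).as_matrix();T[:3,3]=s['position'];print((E@T).round(3))
```

```text
[ 0.5432 -0.0139  0.1455] 3.8043898046737334 [[-0.6, 0.7], [0.3, -0.2], [0.5, 0.2], [-0.1, 0.7], [-0.4, -0.8], [1.5, -0.5], [-1.4, -0.2], [1.5, 0.2], [-0.6, -0.2]]
[ 0.5429 -0.0122  0.1584 -0.1391] 2.6503922169102507 [[-0.4, 0.2], [0.7, -0.5], [-0.2, 0.8], [-0.3, 1.1], [-0.9, -0.4], [1.1, -0.2], [-0.2, 0.1], [0.9, -0.2], [-0.2, -0.4]]
(335, 187.1) [ 0.593 -0.062  0.135] 0.0414 -0.0572
(304.9, 192.1) [0.581 0.009 0.135] 0.0406 0.0151
(283.1, 198.7) [0.565 0.061 0.135] 0.0329 0.0684
(328.3, 210.3) [ 0.538 -0.046  0.135] -0.0104 -0.033
(292.2, 211.9) [0.534 0.039 0.135] -0.0012 0.0518
[[-0.913  0.408  0.   ]
 [ 0.408  0.913 -0.   ]
 [-0.    -0.    -1.   ]]
[[294.    0.  318.3]
 [  0.  294.  203.7]
 [  0.    0.    1. ]]
[[-0.001  1.    -0.    -0.001]
 [ 0.967  0.001  0.255 -0.027]
 [ 0.255 -0.    -0.967 -0.175]
 [ 0.     0.     0.     1.   ]]
```

Call:
move_arm([
  [-1.2, -1.06, -0.07],
  [-2.4, -2.11, -0.14],
  [-3.6, -3.17, -0.2],
  [-4.8, -4.22, -0.27],
  [-6, -5.28, -0.34],
], turn=[0, 0, 0, 0, 0], jaw=[-1, -1, -1, -1, -1])

```text
time: 0.95
position: [0.3654, 0.3737, 0.2331]
tool_rot: [0.654, 3.072, 0.001]
ft_force: [0.7, 0.2, 0.9]
grip_width: 0.63
```

Call:
move_arm([
  [-1.2, -1.06, -0.07],
  [-2.4, -2.11, -0.14],
  [-3.6, -3.17, -0.2],
  [-4.8, -4.22, -0.27],
  [-6, -5.28, -0.34],
], turn=[0, 0, 0, 0, 0], jaw=[-1, -1, -1, -1, -1])

```text
time: 1.45
position: [0.4651, 0.1558, 0.2435]
tool_rot: [0.654, 3.072, 0.002]
ft_force: [1.3, 0.3, -1.0]
grip_width: 0.173
```

Call:
move_arm([
  [-1.2, -1.06, -0.07],
  [-2.4, -2.11, -0.14],
  [-3.6, -3.17, -0.2],
  [-4.7, -4.14, -0.27],
  [-4.7, -4.14, -0.27],
], turn=[-1.3, -2.6, -3.9, -5.2, -6.56], jaw=[-1, -1, -1, -1, -1])

```text
time: 1.95
position: [0.5442, -0.0214, 0.2518]
tool_rot: [-0.23, 3.131, -0.006]
ft_force: [-0.1, 0.7, 0.0]
grip_width: 0.003
```

Run:
```python
from h import *
from scipy.spatial.transform import Rotation as R
s=ctrl.get_state();print(s['time'],s['position'],np.abs(s['qd']).max(),R.from_rotvec(s['tool_rot']).as_matrix().round(3).tolist(),s['joint_positions'].round(2),s['grip_width'],s['ft_force'])
np.save('Ew1.npy',np.array(ctrl.camera_info('wrist')['extrinsics']))
save('wrist','w1')
for t in['nut1','yellow_pad','blue_pad','lid_edge']:
    for r in ctrl.look_for('wrist',t):print(t,np.round(r['rect'],1),round(r['confidence'],2))
```

```text
1.95 [ 0.54422095 -0.0214429   0.25179175] 1.1117042759165392 [[-0.989, -0.146, 0.002], [-0.146, 0.989, -0.004], [-0.002, -0.004, -1.0]] [-0.47  0.08  0.49  1.69 -0.03  1.38  1.74] 0.003039323402927133 [-0.08944973  0.73360035  0.03869148]
nut1 [380.9 199.7  24.8  27.6] 0.96
nut1 [294.4 186.5  21.8  31.2] 0.8
nut1 [397.  223.4  28.8  16.2] 0.71
nut1 [275.3 229.6  16.4   2.5] 0.59
yellow_pad [329.8 160.8 275.9 143.3] 0.68
blue_pad [329.2 160.6 269.9 148.7] 0.57
lid_edge [330.  100.4 274.3  22.4] 0.8
```

View pics/w1.png

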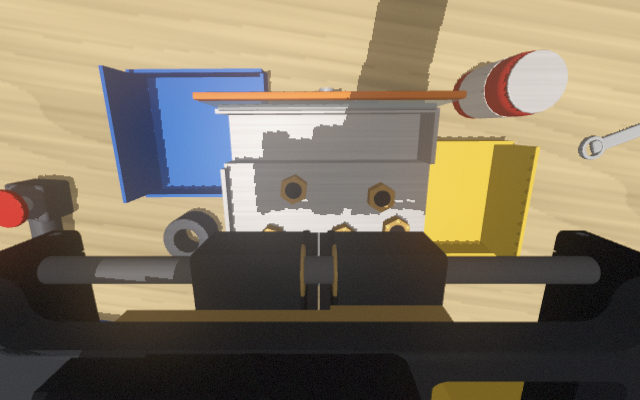

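The wrist view shows two nuts clearly, at (293,189) and (381,198). The other three, around row 230, are partly hidden by the fingers. The lid edge is at row 96 and the deck step at row 162. Next I fit the tray pose from both views.

```bash
cat > fit.py <<'E'
from h import *
from scipy.optimize import least_squares
M=[((216,50),(119,104,12)),((270,45),(119,66,12)),((525,8),(119,-104,12)),((470,14),(119,-66,12)),((529,57),(89,-100,12)),((517,63),(85,-96,12)),((262,284),(-35,96,12)),((548,241),(-35,-100,0)),((228,97),(89,100,12))]
W=[((223,163),(-35,-100,12)),((436,163),(-35,100,12)),((438,109),(-85,100,12)),((217,110),(-85,-100,12))]
NT=[(335,187.1),(304.9,192.1),(283.1,198.7),(328.3,210.3),(292.2,211.9)]
NW={3:(293.5,187.5),4:(380.9,198.5)}
Ew=np.load('Ew1.npy')
def pw(P):
    K=np.array(ctrl.camera_info('wrist')['intrinsics']);c=Ew[:3,:3]@P+Ew[:3,3];q=K@np.array([c[0],-c[1],-c[2]]);return q[:2]/q[2]
def tf(p,q):
    x,y,z=np.array(q)/1000; z=z+.018; c,s=np.cos(p[3]),np.sin(p[3])
    y,z=y*c+z*s,-y*s+z*c
    c,s=np.cos(p[2]),np.sin(p[2]); return np.array([p[0]+c*x-s*y,p[1]+s*x+c*y,.11+z])
def res(v):
    p=v[:4];n=v[4:14].reshape(5,2)*100
    r=[proj('top',tf(p,q))-(np.array(a)/3.6+[205,150]-.36) for a,q in M]
    r+=[(pw(tf(p,q))-a)*.5 for a,q in W]
    r+=[proj('top',tf(p,(*n[k],8)))-NT[k] for k in range(5)]
    r+=[(pw(tf(p,(*n[k],8)))-a)*.5 for k,a in NW.items()]
    return np.concatenate(r)
v0=np.r_[.543,-.013,.15,0,np.array([41,-57,41,15,33,68,-10,-33,-1,52])/100]
if __name__=='__main__':
    r=least_squares(res,v0,loss='soft_l1',x_scale=np.r_[.01,.01,.05,.05,[.1]*10]);p=r.x[:4];n=r.x[4:].reshape(5,2)*100
    print(p.round(4),r.cost);print(n.round(1).tolist());print(res(r.x).reshape(-1,2).round(1).tolist())
    for k in range(5):print('ABCDE'[k],n[k].round(1),tf(p,(*n[k],0)).round(4))
    for la in np.arange(1.2,1.91,.1):
        print(la.round(1),[pw(tf(p,(-85+56*np.cos(la),y,12+56*np.sin(la)))).round(0).tolist() for y in(-96,96)])
    np.save('pose.npy',p);np.save('nuts.npy',n)
E
python3 fit.py; python3 -c "
from h import *
s=ctrl.get_state();print(s['position'],s['time'],abs(s['qd']).max())"
```

```text
[ 0.5429 -0.0121  0.1571 -0.1394] 5.319601637142514
[[42.1, -54.6], [40.2, 18.8], [32.0, 71.9], [-11.1, -29.9], [-2.2, 54.8]]
[[-0.4, 0.2], [0.7, -0.5], [-0.2, 0.8], [-0.2, 1.1], [-0.9, -0.4], [1.0, -0.2], [-0.3, 0.1], [0.8, -0.1], [-0.2, -0.5], [-0.6, 0.4], [-0.3, 1.1], [1.4, -1.6], [-0.2, 0.1], [-0.0, 0.0], [0.0, -0.0], [0.0, -0.0], [0.0, 0.4], [0.3, 0.2], [-0.0, 0.3], [0.2, 0.2]]
A [ 42.1 -54.6] [ 0.5933 -0.0614  0.1202]
B [40.2 18.8] [0.5801 0.0101 0.1304]
C [32.  71.9] [0.5637 0.0608 0.1378]
D [-11.1 -29.9] [ 0.5369 -0.0455  0.1237]
E [-2.2 54.8] [0.5326 0.0387 0.1354]
1.2 [[192.0, 134.0], [451.0, 132.0]]
1.3 [[190.0, 127.0], [453.0, 124.0]]
1.4 [[189.0, 120.0], [454.0, 116.0]]
1.5 [[187.0, 112.0], [455.0, 107.0]]
1.6 [[186.0, 104.0], [456.0, 98.0]]
1.7 [[186.0, 96.0], [457.0, 89.0]]
1.8 [[185.0, 89.0], [458.0, 80.0]]
1.9 [[186.0, 81.0], [458.0, 72.0]]
[ 0.54245881 -0.0118905   0.25095309] 2.2 0.012013722418903831
```

```bash
cat > tri.py <<'E'
from fit import *
im=cv2.imread('pics/scene1.png')[:,:,::-1].copy()
p=np.array([.543,-.013,.15,-.05]);n=np.load('nuts.npy')
B=blobs(im,(8,80,25),(30,255,255),(284,172,356,201),5)
print([(int(a),c.round(1).tolist()) for a,c in B])
cs=np.array([c for a,c in B])
Z=[]
for k in range(5):
    q=proj('scene',tf(p,(*n[k],8)));j=np.argmin(np.linalg.norm(cs-q,axis=1))
    f=lambda P:np.r_[proj('top',P)-NT[k],proj('scene',P)-cs[j]]
    r=least_squares(f,tf(p,(*n[k],8)));Z.append(r.x)
    print('ABCDE'[k],q.round(1),cs[j].round(1),r.x.round(4),r.fun.round(2))
Z=np.array(Z);c,s=np.cos(.15),np.sin(.15);y=-s*(Z[:,0]-.543)+c*(Z[:,1]+.012)
print('tilt',-np.polyfit(y,Z[:,2],1)[0],np.polyfit(y,Z[:,2],1))
cv2.imwrite('pics/sc.png',cv2.resize(im[140:240,240:410],None,fx=4.5,fy=4.5,interpolation=cv2.INTER_CUBIC)[:,:,::-1])
E
python3 tri.py
```

```text
[(17, [286.4, 172.9]), (53, [310.4, 178.5]), (120, [338.5, 188.5]), (59, [297.4, 186.5]), (62, [321.2, 190.5]), (47, [353.0, 196.1])]
A [298.2 187.9] [297.4 186.5] [ 0.5929 -0.0628  0.138 ] [ 0.34 -0.16  0.46  0.03]
B [322.5 190.8] [321.2 190.5] [0.5807 0.0082 0.1376] [ 0.37 -0.16  0.49  0.01]
C [341.1 191.5] [338.5 188.5] [0.5646 0.0572 0.1492] [ 0.97 -0.4   1.29 -0.01]
D [311.6 179. ] [310.4 178.5] [ 0.5381 -0.0472  0.1366] [ 0.35 -0.16  0.5   0.02]
E [338.2 184.2] [338.5 188.5] [0.5337 0.04   0.1235] [-0.29  0.12 -0.39  0.  ]
tilt -0.004951284487392822 [0.00495128 0.13693326]
```

View pics/sc.png

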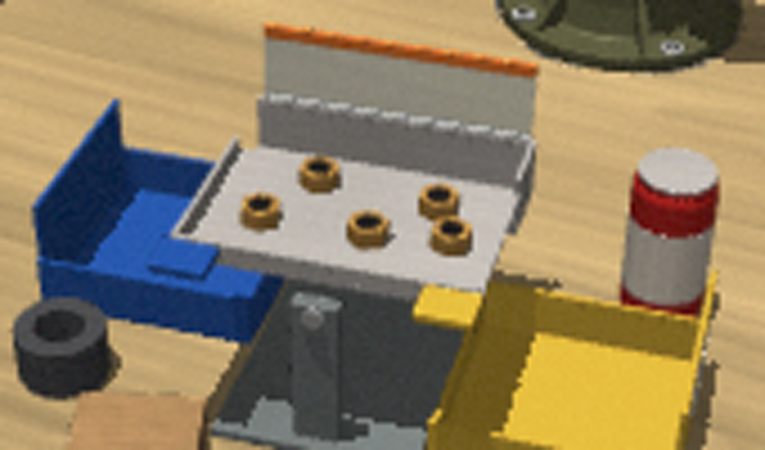

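```bash
cat > fin.py <<'E'
from fit import *
for nm,a,b in(('yel',(273.1,169.8),(340.2,207.3)),('blu',(343.9,159.4),(281.1,197.3)),('E',NT[4],(240+438/4.5,140+200/4.5)),('C',NT[2],(240+451/4.5,140+234/4.5))):
    f=lambda P:np.r_[proj('top',P)-a,proj('scene',P)-b]
    print(nm,least_squares(f,[.6,0,.14]).x.round(4))
def go(t):
    g=lambda u:res(np.r_[u[:3],t,u[3:]])
    r=least_squares(g,np.delete(v0,3),loss='soft_l1',x_scale=np.r_[.01,.01,.05,[.1]*10]);return r
for t in(0,-.03,-.06):
    r=go(t);n=r.x[3:].reshape(5,2)*100
    print(t,r.x[:3].round(4),r.cost,n.round(1).tolist())
    if t==0:np.save('pose.npy',np.r_[r.x[:3],0]);np.save('nuts.npy',n);print(g(r.x).reshape(-1,2).round(1).tolist()) if 0 else None
E
python3 fin.py
```

```text
yel [0.6323 0.0855 0.1396]
blu [ 0.6585 -0.0825  0.1375]
E [0.5337 0.038  0.1378]
C [0.5646 0.0599 0.1378]Traceback (most recent call last):
  File "fin.py", line 9, in <module>
    r=go(t);n=r.x[3:].reshape(5,2)*100
  File "fin.py", line 7, in go
    r=least_squares(g,np.delete(v0,3),loss='soft_l1',x_scale=np.r_[.01,.01,.05,[.1]*10]);return r
    return func(*args, **kwargs)
    result = trf(vector_fun.fun, vector_fun.jac, x0, f0, J0, lb, ub, ftol, xtol,
                 gtol, max_nfev, x_scale, loss_function, tr_solver,
                 tr_options.copy(), verbose, callback=callback_wrapped)
    return trf_no_bounds(
        fun, jac, x0, f0, J0, ftol, xtol, gtol, max_nfev, x_scale,
        loss_function, tr_solver, tr_options, verbose, callback=callback)
    J = jac(x)
    self._update_jac()
    ~~~~~~~~~~~~~~~~^^
    self.J = self.jac_wrapped(xp_copy(self.x), f0=self.f)
             ~~~~~~~~~~~~~~~~^^^^^^^^^^^^^^^^^^^^^^^^^^^^
    J, dct = approx_derivative(
             ~~~~~~~~~~~~~~~~~^
        self.fun,
        ^^^^^^^^^
    ...<2 lines>...
        **self.finite_diff_options,

[... 434 characters left out ...]
least_1d(self.fun(x, *self.args, **self.kwargs))
                      ~~~~~~~~^^^^^^^^^^^^^^^^^^^^^^^^^^^^^^
    return np.atleast_1d(self.fun(x))
                         ~~~~~~~~^^^
    return self.f(x, *self.args, **self.kwargs)
           ~~~~~~^^^^^^^^^^^^^^^^^^^^^^^^^^^^^^
  File "fin.py", line 6, in <lambda>
    g=lambda u:res(np.r_[u[:3],t,u[3:]])
               ~~~^^^^^^^^^^^^^^^^^^^^^^
  File "fit.py", line 18, in res
    r+=[proj('top',tf(p,(*n[k],8)))-NT[k] for k in range(5)]
        ~~~~^^^^^^^^^^^^^^^^^^^^^^^
  File "h.py", line 10, in proj
    i=ctrl.camera_info(cam);K=np.array(i['intrinsics']);E=np.array(i['extrinsics'])
ValueError: time passes only in moves, steps and waits
```

```bash
cat > addc.py <<'E'
import pickle
s=open('h.py').read()
s=s.replace("from bench import ctrl","from bench import ctrl\n_C={}\ndef info(c):\n    if c=='wrist':return ctrl.camera_info(c)\n    if c not in _C:_C[c]=ctrl.camera_info(c)\n    return _C[c]").replace("i=ctrl.camera_info(cam)","i=info(cam)")
open('h.py','w').write(s)
f=open('fit.py').read()
f=f.replace("Ew=np.load","KW=np.array(ctrl.camera_info('wrist')['intrinsics'])\nEw=np.load").replace("K=np.array(ctrl.camera_info('wrist')['intrinsics']);","K=KW;")
open('fit.py','w').write(f)
E
python3 addc.py; python3 fin.py 2>&1 | tail -8
```

```text
yel [0.6323 0.0855 0.1396]
blu [ 0.6585 -0.0825  0.1375]
E [0.5337 0.038  0.1378]
C [0.5646 0.0599 0.1378]
0 [ 0.5431 -0.0129  0.1424] 7.576663324712126 [[42.1, -55.7], [40.1, 16.4], [31.6, 69.5], [-11.4, -32.2], [-1.9, 52.6]]
-0.03 [ 0.5431 -0.0127  0.1455] 6.970807534968362 [[42.0, -55.4], [40.0, 16.9], [31.6, 69.9], [-11.4, -31.7], [-2.1, 53.0]]
-0.06 [ 0.5431 -0.0125  0.1486] 6.369256062081571 [[42.0, -55.1], [40.1, 17.4], [31.7, 70.4], [-11.4, -31.2], [-2.1, 53.4]]
```

Call:
move_arm([
  [-0.48, -1, 0.7],
  [-0.48, -1, 2.2],
  [-0.48, -1, 3.4],
  [-0.48, -1, 3.9],
  [-0.48, -1, 3.95],
], turn=[0, 0, 0, 0, 0], jaw=[-1, -1, -1, -1, -1])

```text
time: 2.7
position: [0.56, -0.0395, 0.1308]
tool_rot: [0.241, -3.128, -0.001]
ft_force: [0.4, -1.1, -0.9]
grip_width: 0.007
```

```bash
cat > st.py <<'E'
from h import *
s=ctrl.get_state();p=np.array([.543,-.013]);c,q=np.cos(.147),np.sin(.147)
d=s['position'][:2]-p
print(round(s['time'],2),'tray mm',((np.array([[c,q],[-q,c]])@d)*1000).round(1),'z',s['position'][2].round(4),'F',s['ft_force'].round(2),'g',round(s['grip_width'],3),'rot',s['tool_rot'].round(3))
E
python3 st.py
```

```text
2.7 tray mm [ 13.  -28.7] z 0.1308 F [ 0.37 -1.1  -0.92] g 0.007 rot [ 2.410e-01 -3.128e+00 -1.000e-03]
```

Call:
move_arm([
  [0.34, -0.04, 0],
  [0.68, -0.08, 0],
  [1.02, -0.08, 0],
  [1.36, -0.08, 0],
  [1.7, -0.08, 0],
], turn=[0, 0, 0, 0, 0], jaw=[-1, -1, -1, -1, -1])

```text
time: 3.2
position: [0.5107, -0.051, 0.1332]
tool_rot: [-0.239, 3.131, 0.001]
ft_force: [-0.1, -0.3, 0.6]
grip_width: 0.003
```

```bash
python3 st.py
python3 - <<'E'
from h import *
np.save('Ew2.npy',np.array(ctrl.camera_info('wrist')['extrinsics']))
save('wrist','w2')
for r in ctrl.look_for('wrist','nut1'):print(np.round(r['rect'],1),round(r['confidence'],2))
E
python3 st.py
```

```text
3.2 tray mm [-37.5 -32.9] z 0.1332 F [-0.08 -0.26  0.59] g 0.003 rot [-2.390e-01  3.131e+00  1.000e-03]
[322.1 204.6  40.1  34. ] 0.89
[387.  278.1 506.  243.9] 0.55
3.3 tray mm [-38.1 -33. ] z 0.1329 F [-0.23 -0.62  0.67] g 0.005 rot [-2.390e-01  3.132e+00  2.000e-03]
```

View pics/w2.png

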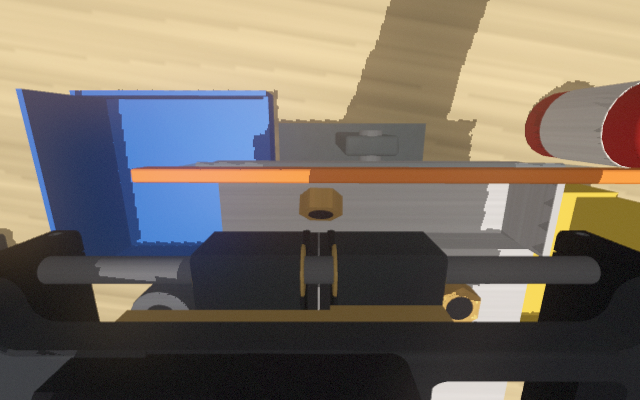

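Call:
move_arm([
  [0, 0, -1.2],
  [-0.6, 1.2, -1.8],
  [-1.2, 2.6, -1.8],
  [-1.2, 2.87, -1.4],
  [-1.2, 2.87, -0.7],
], turn=[0, 0, 0, 0, 0], jaw=[-1, 0.03, 0.03, 0.03, 0.03])

```text
time: 3.8
position: [0.5353, 0.043, 0.1544]
tool_rot: [-0.248, 3.128, 0.002]
ft_force: [-0.0, -0.2, 0.5]
grip_width: 0.283
```

```bash
python3 st.py
```

```text
3.8 tray mm [ 0.6 56.6] z 0.1544 F [-0.02 -0.21  0.49] g 0.283 rot [-2.480e-01  3.128e+00  2.000e-03]
```

Call:
move_arm([
  [0, 0, 0],
  [0, 0, 0],
  [0, 0, 0.4],
  [0, 0, 0.7],
  [0, 0, 0.72],
], turn=[0, 0, 0, 0, 0], jaw=[0.03, 0.03, 0.03, 0.03, 0.03])

```text
time: 4.3
position: [0.533, 0.0393, 0.1306]
tool_rot: [0.239, -3.13, 0.0]
ft_force: [0.1, 0.2, -0.1]
grip_width: 0.514
```

```bash
python3 st.py
```

```text
4.3 tray mm [-2.2 53.2] z 0.1306 F [ 0.07  0.2  -0.07] g 0.514 rot [ 0.239 -3.13   0.   ]
```

Call:
move_arm([
  [0, 0, 0],
  [0, 0, 0],
  [0, 0, 0],
  [0, 0, 0],
  [0, 0, 0],
], turn=[0, 0, 0, 0, 0], jaw=[-0.6, -0.6, -0.6, -0.6, -0.6], grip_force=5)

```text
time: 4.8
position: [0.5343, 0.0397, 0.1323]
tool_rot: [-0.24, 3.132, 0.0]
ft_force: [1.1, -0.3, -0.6]
grip_width: 0.276
```

```bash
python3 st.py
```

```text
4.8 tray mm [-0.9 53.4] z 0.1323 F [ 1.07 -0.3  -0.57] g 0.276 rot [-0.24   3.132  0.   ]
```

Call:
move_arm([
  [0.5, 0, 0],
  [1, 0, 0],
  [1.5, 0, 0],
  [1.9, 0, 0],
  [1.9, 0, 0],
], turn=[0, 0, 0, 0, 0], jaw=[-0.6, -0.6, -0.6, -0.6, -0.6])

```text
time: 5.3
position: [0.4764, 0.0309, 0.132]
tool_rot: [0.239, -3.132, -0.001]
ft_force: [0.2, -0.5, -0.5]
grip_width: 0.277
```

Call:
move_arm([
  [0, 0, 0],
  [0, 0, 0],
  [0, 0, 0],
  [0, 0, -0.6],
  [0, 0, -1.8],
], turn=[0, 0, 0, 0, 0], jaw=[-0.6, 0, 0, 0, 0])

```text
time: 5.8
position: [0.4759, 0.0308, 0.1841]
tool_rot: [0.239, -3.127, 0.002]
ft_force: [1.0, 0.4, 0.2]
grip_width: 0.484
```

```bash
python3 st.py
```

```text
5.8 tray mm [-60.   53.2] z 0.1841 F [0.97 0.36 0.15] g 0.484 rot [ 2.390e-01 -3.127e+00  2.000e-03]
```

Call:
move_arm([
  [-1.1, -0.4, 0],
  [-2.2, -0.8, 0],
  [-3.33, -1.2, 0],
  [-3.33, -1.2, 0],
  [-3.33, -1.2, 0.6],
], turn=[0, 0, 0, 0, 0], jaw=[-0.08, -0.08, -0.08, -0.08, -0.08])

```text
time: 6.3
position: [0.5841, 0.0102, 0.1692]
tool_rot: [-0.238, 3.129, -0.002]
ft_force: [0.1, 0.3, -0.2]
grip_width: 0.459
```

```bash
python3 - <<'E'
from h import *
np.save('Ew3.npy',np.array(ctrl.camera_info('wrist')['extrinsics']))
save('wrist','w3')
for r in ctrl.look_for('wrist','nut1'):print(np.round(r['rect'],1),round(r['confidence'],2))
E
python3 st.py
```

```text
[252.3  59.4  39.   41.2] 0.96
[392.4 210.3  40.6  40.5] 0.92
[370.1  78.1  38.1  45.7] 0.78
[213.1 218.9  43.8  24.8] 0.57
[317.4 222.   38.   44.4] 0.57
6.4 tray mm [40.1 18. ] z 0.1655 F [ 0.12 -0.24 -0.18] g 0.459 rot [ 2.390e-01 -3.128e+00  1.000e-03]
```

View pics/w3.png

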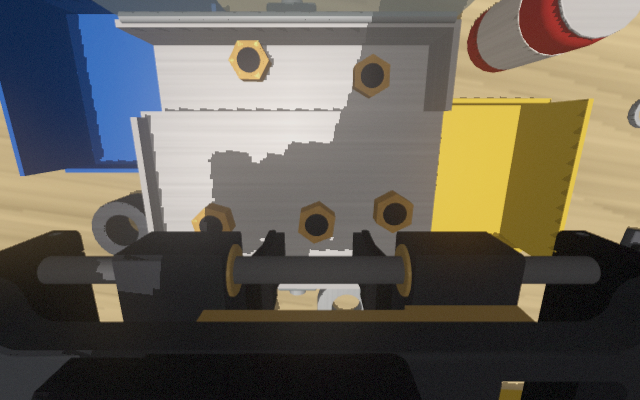

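The two nuts lie flat in the trough at (250,60) and (371,77). B is centred between the fingers at (317,222). C (394,211) and A (213,222) are still on the deck.

Call:
move_arm([
  [0, 0, 0.6],
  [0, 0, 1.15],
  [0, 0, 1.15],
  [0, 0, 1.15],
  [0, 0, 1.15],
], turn=[0, 0, 0, 0, 0], jaw=[-0.08, -0.08, -0.08, -0.6, -0.6])

```text
time: 6.9
position: [0.5825, 0.0108, 0.1349]
tool_rot: [-0.24, 3.13, 0.001]
ft_force: [0.4, -0.2, 0.1]
grip_width: 0.355
```

```bash
python3 st.py
```

```text
6.9 tray mm [42.5 17.7] z 0.1349 F [ 0.36 -0.2   0.13] g 0.355 rot [-2.40e-01  3.13e+00  1.00e-03]
```

Call:
move_arm([
  [0, 0, 0],
  [0, 0, 0],
  [0.3, 0, 0],
  [0.8, 0, 0],
  [1.3, 0, 0],
], turn=[0, 0, 0, 0, 0], jaw=[-0.6, -0.6, -0.6, -0.6, -0.6])

```text
time: 7.4
position: [0.5432, 0.0045, 0.1342]
tool_rot: [-0.239, 3.131, 0.0]
ft_force: [1.2, 0.8, 3.8]
grip_width: 0.273
```

```bash
python3 st.py
```

```text
7.4 tray mm [ 2.8 17.3] z 0.1342 F [1.21 0.8  3.81] g 0.273 rot [-0.239  3.131  0.   ]
```

Call:
move_arm([
  [0.5, 0, 0],
  [1, 0, 0],
  [1.5, 0, 0],
  [2.03, 0, 0],
  [2.03, 0, 0],
], turn=[0, 0, 0, 0, 0], jaw=[-0.6, -0.6, -0.6, -0.6, -0.6])

```text
time: 7.9
position: [0.4807, -0.005, 0.1331]
tool_rot: [0.239, -3.131, -0.002]
ft_force: [0.1, -0.0, -0.8]
grip_width: 0.274
```

Call:
move_arm([
  [0, 0, 0],
  [0, 0, 0],
  [0, 0, 0],
  [0, 0, -0.6],
  [0, 0, -1.8],
], turn=[0, 0, 0, 0, 0], jaw=[-0.1, -0.1, -0.1, -0.1, -0.1])

```text
time: 8.4
position: [0.4813, -0.0047, 0.1855]
tool_rot: [0.239, -3.126, 0.002]
ft_force: [1.0, 0.1, 0.3]
grip_width: 0.443
```

```bash
python3 st.py
```

```text
8.4 tray mm [-59.8  17.2] z 0.1855 F [0.95 0.14 0.25] g 0.443 rot [ 2.390e-01 -3.126e+00  2.000e-03]
```

Call:
move_arm([
  [-0.5, -0.4, -1.1],
  [-1.1, -0.8, -2],
  [-1.67, -1.23, -2.15],
  [-1.67, -1.23, -2.15],
], turn=[0, 0, 0, 0], jaw=[-1, -1, -1, -1])

```text
time: 8.8
position: [0.5409, -0.035, 0.2531]
tool_rot: [-0.236, 3.13, -0.003]
ft_force: [0.3, -0.1, -0.7]
grip_width: 0.169
```

```bash
python3 - <<'E'
from h import *
np.save('Ew4.npy',np.array(ctrl.camera_info('wrist')['extrinsics']))
save('wrist','w4')
for r in ctrl.look_for('wrist','nut1'):print(np.round(r['rect'],1),round(r['confidence'],2))
E
python3 st.py
```

```text
[392.3 143.3  26.4  27.5] 0.69
[406.6 224.1  23.   12.5] 0.63
[356.  140.7  27.7  30.3] 0.62
[311.1 132.3  20.9  25.3] 0.61
8.9 tray mm [ -7.9 -19.4] z 0.2512 F [-0.65 -0.7  -0.28] g 0.078 rot [ 2.390e-01 -3.131e+00  1.000e-03]
```

View pics/w4.png

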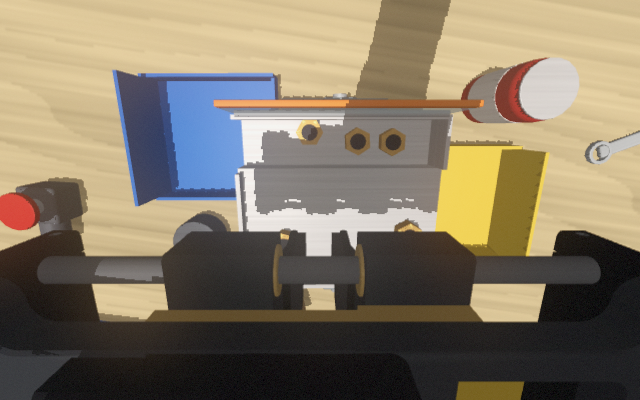

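Three nuts lie in the trough at (310,132), (357,141) and (392,142). The other two are on the deck by the fingers, at (285,235) and (407,226). Next I go behind the lid.

Call:
move_arm([
  [1.2, 0, 0],
  [2.4, 0, 0],
  [3.47, 0, 0],
  [3.47, 0, 0],
  [3.47, 0, 0],
], turn=[0, 0, 0, 0, 0], jaw=[-1, -1, -1, -1, -1])

```text
time: 9.4
position: [0.4346, -0.0486, 0.2517]
tool_rot: [-0.241, 3.132, 0.002]
ft_force: [0.7, 0.4, 0.9]
grip_width: 0.004
```

```bash
python3 st.py
```

```text
9.4 tray mm [-112.4  -19.4] z 0.2517 F [0.65 0.42 0.94] g 0.004 rot [-2.410e-01  3.132e+00  2.000e-03]
```

Call:
move_arm([
  [0, 0, 1.2],
  [0, 0, 2.4],
  [0, 0, 2.75],
  [-0.3, 0, 2.75],
  [-0.6, 0, 2.75],
], turn=[0, 0, 0, 0, 0], jaw=[-1, -1, -1, -1, -1])

```text
time: 9.9
position: [0.4545, -0.0463, 0.1704]
tool_rot: [-0.24, 3.132, -0.0]
ft_force: [-1.2, -0.1, -0.1]
grip_width: 0.008
```

```bash
python3 st.py
```

```text
9.9 tray mm [-92.5 -19.9] z 0.1704 F [-1.2  -0.06 -0.08] g 0.008 rot [-0.24   3.132 -0.   ]
```

Call:
move_arm([
  [-0.3, 0, 0],
  [-0.6, 0, 0],
  [-0.9, 0, 0],
  [-1.2, 0, 0],
  [-1.5, 0, 0],
], turn=[0, 0, 0, 0, 0], jaw=[-1, -1, -1, -1, -1])

```text
time: 10.4
position: [0.4988, -0.0395, 0.1697]
tool_rot: [-0.24, 3.131, 0.0]
ft_force: [-0.4, -1.4, 0.4]
grip_width: 0.003
```

```bash
python3 st.py
```

```text
10.4 tray mm [-47.6 -19.7] z 0.1697 F [-0.35 -1.37  0.42] g 0.003 rot [-0.24   3.131  0.   ]
```

Call:
move_arm([
  [0, 0.3, 0],
  [0, 0.67, 0.2],
  [0, 0.67, 0.4],
  [0, 0.67, 0.6],
  [0, 0.67, 0.75],
], turn=[0, 0, 0, 0, 0], jaw=[-1, -1, -1, -1, -1])

```text
time: 10.9
position: [0.4941, -0.0199, 0.1462]
tool_rot: [0.24, -3.132, -0.0]
ft_force: [0.2, -0.2, 0.2]
grip_width: 0.004
```

```bash
python3 st.py
```

```text
10.9 tray mm [-49.4   0.4] z 0.1462 F [ 0.18 -0.19  0.23] g 0.004 rot [ 0.24  -3.132 -0.   ]
```

Call:
move_arm([
  [0, 0, 0.06],
  [0, 0, 0.12],
  [0, 0, 0.12],
], turn=[0, 0, 0], jaw=[-1, -1, -1])

```text
time: 11.2
position: [0.4937, -0.0203, 0.1439]
tool_rot: [0.238, -3.131, -0.001]
ft_force: [-4.0, 0.0, 5.8]
grip_width: 0.003
```

```bash
python3 st.py
```

```text
11.2 tray mm [-49.8   0. ] z 0.1439 F [-3.97  0.05  5.78] g 0.003 rot [ 2.380e-01 -3.131e+00 -1.000e-03]
```

Call:
move_arm([
  [0, 0, -0.6],
  [0, 0, -2],
  [-0.6, 0, -3.2],
  [-1.6, 0, -3.5],
  [-1.6, 0, -3.5],
], turn=[0, 0, 0, 0, 0], jaw=[-1, -1, -1, -1, -1])

```text
time: 11.7
position: [0.5457, -0.0117, 0.2503]
tool_rot: [-0.241, 3.127, -0.001]
ft_force: [0.1, -0.7, 0.7]
grip_width: 0.006
```

```bash
python3 - <<'E'
from h import *
save('wrist','w5')
for r in ctrl.look_for('wrist','lid_edge'):print(np.round(r['rect'],1),round(r['confidence'],2))
p=np.array([.543,-.013,.128]);c,s=np.cos(.147),np.sin(.147)
T=lambda x,y,z:p+np.array([c*x-s*y,s*x+c*y,z])/1000
for a in(0,.1,.3):print(a,[proj('wrist',T(-85+56*np.cos(a),y,12+56*np.sin(a))).round(0) for y in(-96,96)])
E
python3 st.py
```

```text
[317.9 131.8 219.7  70.2] 0.69
[474.1 195.1 118.3 122.1] 0.62
0 [array([213., 172.]), array([421., 173.])]
0.1 [array([211., 173.]), array([423., 174.])]
0.3 [array([206., 172.]), array([428., 173.])]
11.8 tray mm [-1.   0.3] z 0.2479 F [-0.76  0.34 -0.45] g 0.006 rot [ 2.390e-01 -3.132e+00  1.000e-03]
```

View pics/w5.png

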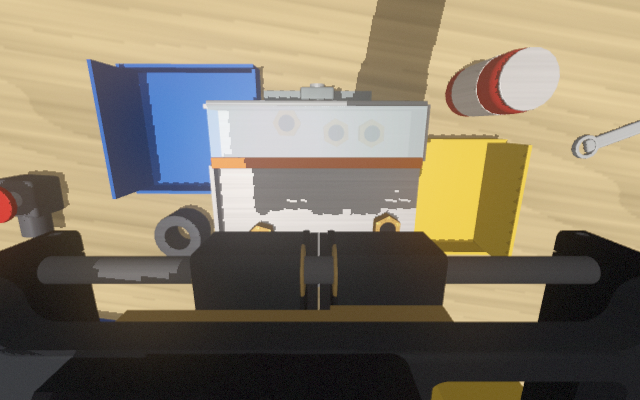

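The lid is shut: its orange edge spans columns 211–422 at row 163, as predicted for about 0 rad. Three nuts show beneath it and two are on the deck. Next is the yellow pad.

Call:
move_arm([
  [-1, 0.84, 0],
  [-2, 1.7, 0],
  [-3, 2.5, 0],
  [-3.53, 2.97, 0],
  [-3.53, 2.97, 1.2],
], turn=[0, 0, 0, 0, 0], jaw=[-1, -1, -1, -1, -1])

```text
time: 12.3
position: [0.6363, 0.0955, 0.2151]
tool_rot: [-0.246, 3.124, 0.003]
ft_force: [-0.2, 0.3, 0.7]
grip_width: 0.006
```

Call:
move_arm([
  [0, 0, 0.8],
  [0, 0, 1.6],
  [0, 0, 2.3],
  [0, 0, 2.8],
  [0, 0, 3.2],
], turn=[0, 0, 0, 0, 0], jaw=[-1, -1, -1, -1, -1])

```text
time: 12.8
position: [0.6315, 0.0934, 0.116]
tool_rot: [0.24, -3.13, -0.005]
ft_force: [-5.3, 4.3, 8.4]
grip_width: 0.003
```

```bash
python3 st.py
```

```text
12.8 tray mm [103.1  92.3] z 0.116 F [-5.25  4.33  8.38] g 0.003 rot [ 0.24  -3.13  -0.005]
```

Call:
move_arm([
  [0, 0, 0.2],
  [0, 0, 0.4],
  [0, 0, 0.52],
  [0, 0, 0.52],
  [0, 0, 0.52],
], turn=[0, 0, 0, 0, 0], jaw=[-1, -1, -1, -1, -1])

```text
time: 13.3
position: [0.6316, 0.0933, 0.1016]
tool_rot: [0.241, -3.13, -0.004]
ft_force: [-5.3, 3.1, 7.0]
grip_width: 0.008
```

```bash
python3 st.py
```

```text
13.3 tray mm [103.2  92.1] z 0.1016 F [-5.34  3.12  6.99] g 0.008 rot [ 0.241 -3.13  -0.004]
```

Call:
move_arm([
  [0, 0, 0.1],
  [0, 0, 0.2],
  [0, 0, 0.3],
  [0, 0, 0.3],
  [0, 0, 0.3],
], turn=[0, 0, 0, 0, 0], jaw=[-1, -1, -1, -1, -1])

```text
time: 13.8
position: [0.6325, 0.0927, 0.0936]
tool_rot: [0.24, -3.132, -0.004]
ft_force: [-4.5, 2.4, 9.5]
grip_width: 0.006
```

```bash
python3 - <<'E'
from h import *
save('top','t6');im=save('scene','s6')
cv2.imwrite('pics/sc6.png',cv2.resize(im[130:270,220:420],None,fx=3.5,fy=3.5,interpolation=cv2.INTER_CUBIC)[:,:,::-1])
E
python3 st.py
```

```text
13.9 tray mm [104.   91.4] z 0.0935 F [-4.17  2.26 10.27] g 0.005 rot [ 0.24  -3.132 -0.004]
```

View pics/sc6.png

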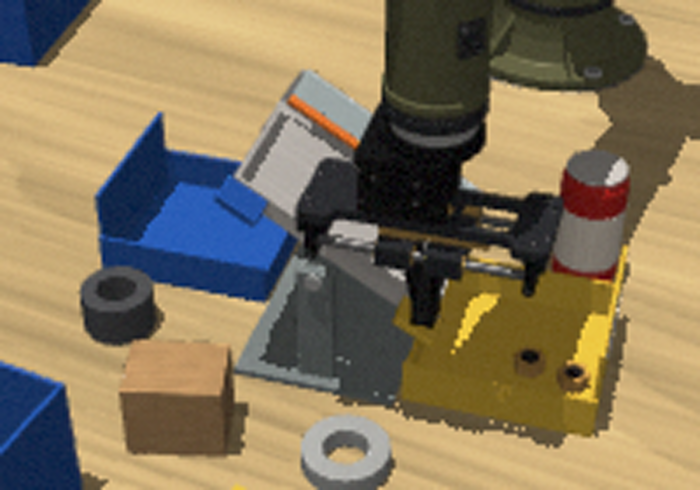

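Both leftover nuts are in the yellow bin, at crop (529,358) and (573,376), and the lid is shut. I raise the finger gently and go to the blue pad.

Call:
move_arm([
  [0, 0, -0.3],
  [0, 0, -0.7],
  [0, 0, -1.1],
  [0, 0, -1.5],
  [0, 0, -1.9],
], turn=[0, 0, 0, 0, 0], jaw=[-1, -1, -1, -1, -1])

```text
time: 14.4
position: [0.633, 0.0902, 0.1494]
tool_rot: [0.238, -3.132, 0.002]
ft_force: [0.0, 0.6, -0.2]
grip_width: 0.004
```

Call:
move_arm([
  [0, 0, -1],
  [0, 0, -2.2],
  [0, -1.4, -2.5],
  [0, -2.9, -2.5],
  [0, -4.4, -2.5],
], turn=[0, 0, 0, 0, 0], jaw=[-1, -1, -1, -1, -1])

```text
time: 14.9
position: [0.6535, -0.0409, 0.2249]
tool_rot: [-0.24, 3.131, -0.001]
ft_force: [0.0, 0.4, 0.4]
grip_width: 0.002
```

```bash
python3 st.py
```

```text
14.9 tray mm [105.2 -43.8] z 0.2249 F [0.02 0.39 0.41] g 0.002 rot [-2.400e-01  3.131e+00 -1.000e-03]
```

Call:
move_arm([
  [0, -0.8, 0],
  [0, -1.53, 0],
  [0, -1.53, 0.8],
  [0, -1.53, 1.8],
  [0, -1.53, 2.6],
], turn=[0, 0, 0, 0, 0], jaw=[-1, -1, -1, -1, -1])

```text
time: 15.4
position: [0.6597, -0.0856, 0.1447]
tool_rot: [0.237, -3.132, 0.001]
ft_force: [1.7, -0.1, 2.7]
grip_width: 0.007
```

```bash
python3 st.py
```

```text
15.4 tray mm [104.8 -88.9] z 0.1447 F [ 1.74 -0.06  2.68] g 0.007 rot [ 2.370e-01 -3.132e+00  1.000e-03]
```

Call:
move_arm([
  [0, 0, 0.4],
  [0, 0, 0.8],
  [0, 0, 1.2],
  [0, 0, 1.6],
  [0, 0, 1.8],
], turn=[0, 0, 0, 0, 0], jaw=[-1, -1, -1, -1, -1])

```text
time: 15.9
position: [0.6605, -0.0874, 0.0943]
tool_rot: [-0.236, 3.131, -0.004]
ft_force: [-4.6, -3.9, 25.1]
grip_width: 0.005
```

```bash
python3 st.py
```

```text
15.9 tray mm [105.4 -90.8] z 0.0943 F [-4.61 -3.9  25.12] g 0.005 rot [-0.236  3.131 -0.004]
```

Call:
move_arm([
  [0, 0, 0],
  [0, 0, 0],
  [0, 0, 0],
  [0, 0, 0],
  [0, 0, 0],
], turn=[0, 0, 0, 0, 0], jaw=[-1, -1, -1, -1, -1])

```text
time: 16.4
position: [0.6608, -0.0877, 0.0951]
tool_rot: [-0.236, 3.13, -0.005]
ft_force: [-3.0, -2.8, 9.3]
grip_width: 0.01
```

```bash
python3 - <<'E'
from h import *
im=save('scene','s7')
cv2.imwrite('pics/sc7.png',cv2.resize(im[130:270,220:420],None,fx=3.5,fy=3.5,interpolation=cv2.INTER_CUBIC)[:,:,::-1])
E
python3 st.py
```

```text
16.45 tray mm [105.5 -91.2] z 0.095 F [-3.37 -2.86  9.16] g 0.008 rot [-0.236  3.131 -0.005]
```

View pics/sc7.png

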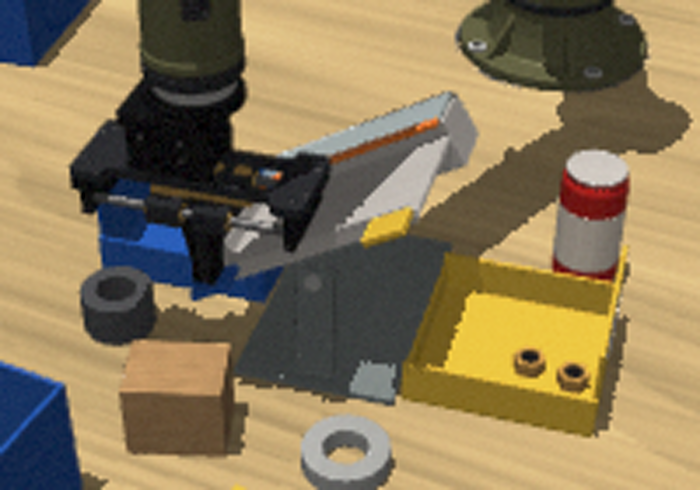

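The tray is tipped fully to blue and both yellow-bin nuts are in place. The gripper hides the blue bin, so I hold longer, then release slowly and check.

Call:
move_arm([
  [0, 0, 0.08],
  [0, 0, 0.08],
  [0, 0, 0.08],
  [0, 0, 0.08],
  [0, 0, 0.08],
], turn=[0, 0, 0, 0, 0], jaw=[-1, -1, -1, -1, -1])

```text
time: 16.95
position: [0.6615, -0.0881, 0.094]
tool_rot: [-0.236, 3.129, -0.006]
ft_force: [-4.6, -3.9, 14.0]
grip_width: 0.002
```

Call:
move_arm([
  [0, 0, 0],
  [0, 0, 0],
  [0, 0, 0],
  [0, 0, 0],
  [0, 0, 0],
], turn=[0, 0, 0, 0, 0], jaw=[-1, -1, -1, -1, -1])

```text
time: 17.45
position: [0.6615, -0.0881, 0.094]
tool_rot: [-0.236, 3.129, -0.006]
ft_force: [-4.6, -3.4, 14.5]
grip_width: 0.008
```

Call:
move_arm([
  [0, 0, -0.3],
  [0, 0, -0.7],
  [0, 0, -1.1],
  [0, 0, -1.5],
  [0, 0, -1.9],
], turn=[0, 0, 0, 0, 0], jaw=[-1, -1, -1, -1, -1])

```text
time: 17.95
position: [0.6599, -0.0829, 0.1469]
tool_rot: [0.241, -3.132, -0.002]
ft_force: [0.4, 0.3, 0.1]
grip_width: 0.006
```

Call:
move_arm([
  [0, 0, -1],
  [0, 0, -2.2],
  [-0.5, 0.6, -3.4],
  [-1.5, 1, -3.6],
  [-2, 1, -3.6],
], turn=[0, 0, 0, 0, 0], jaw=[-1, -1, -1, -1, -1])

```text
time: 18.45
position: [0.7172, -0.0401, 0.2567]
tool_rot: [-0.249, 3.128, 0.005]
ft_force: [-0.1, 0.6, -1.1]
grip_width: 0.005
```

```bash
python3 - <<'E'
from h import *
im=save('scene','s8');t=save('top','t8')
f=lambda a:cv2.resize(a,(780,290),interpolation=cv2.INTER_CUBIC)
cv2.imwrite('pics/c8.png',np.vstack([f(im[160:250,220:460]),f(t[165:262,205:425])])[:,:,::-1])
E
python3 st.py
```

```text
18.55 tray mm [166.8 -54.5] z 0.2535 F [-0.18 -0.36 -0.75] g 0.006 rot [ 2.450e-01 -3.131e+00 -1.000e-03]
```

View pics/c8.png

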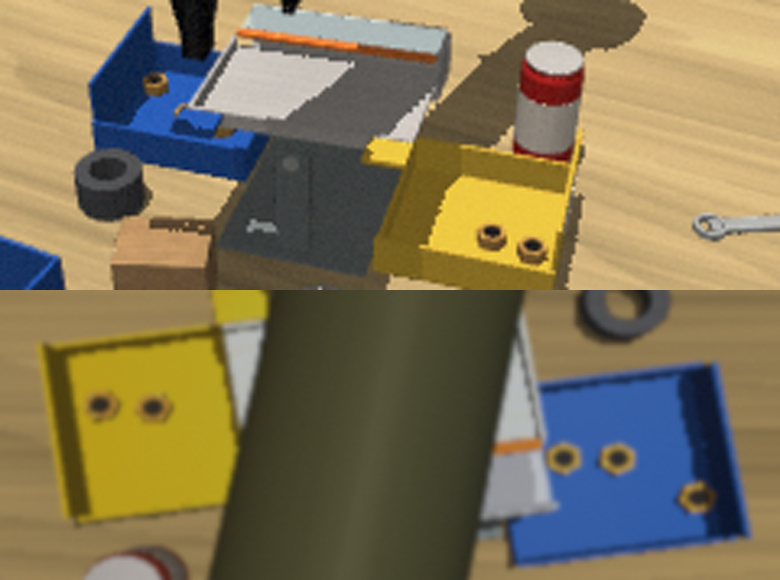

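```bash
python3 - <<'E'
from h import *
c,s=np.cos(.147),np.sin(.147);R=np.array([[c,s],[-s,c]])
for k,b in(((563,457),(-58,-155)),((618,459),(-58,-155)),((697,497),(-58,-155)),((102,405),(27,155)),((153,408),(27,155))):
    w=onz('top',(205+k[0]/780*220,165+(k[1]-290)/290*97),.0105);print((R@(w[:2]-[.543,-.013])*1000-b).round(1))
im=ctrl.get_image('scene')
print(blobs(im,(100,150,60),(125,255,255),(272,190,292,204)),blobs(im,(22,150,150),(32,255,255),(330,200,350,214)))
E
python3 st.py
```

```text
[11.2 28.7]
[  3.7 -11.7]
[-37.7 -64.9]
[20.5 53.6]
[12.5 16.1]
[(np.int32(161), array([278.8447205, 198.0621118]))] [(np.int32(93), array([339.19354839, 206.6344086 ]))]
18.6 tray mm [165.3 -56. ] z 0.2533 F [-0.01 -0.48 -0.3 ] g 0.007 rot [ 0.242 -3.13  -0.   ]
```

```bash
python3 -c "
from bench import ctrl
print(ctrl.close_job())"
```

```text
the job is handed in; nothing more can be done
None
```

I handed the job in at about 18.6 s on the robot's clock. Three nuts ended up in the blue bin, two are in the yellow bin, and the lid is shut. No verdict came back.

- **Counting:** I pushed one nut into the trough with closed fingers. The other two I gripped lightly (5 N) and slid along the deck over the edge, then let them drop into the trough. They stayed at deck height and were never lifted. A wrist picture showed three nuts in the trough and two on the deck before I touched the lid.
- **Lid and pads:** I pushed the lid shut from behind, and it came up against a firm stop at 5.8 N. Then I pressed the yellow pad and after it the blue pad, raising the finger slowly each time. The highest force I read was 25 N on the blue pad.

**Last checks:**
- **Nuts:** the two yellow-bin nuts are at (20, 54) and (12, 16) mm from that bin's middle. The three blue-bin nuts are at (11, 29), (4, -12) and (-38, -65) mm from theirs. All five are inside the limits.
- **Tray and lid:** both pads are within a pixel or two of where they started in the scene picture, so the tray looks level. The lid still looks shut, but I did not measure its angle again after tipping.
- **Other objects:** nothing looked shifted in the pictures, but I did not measure the bystanders.

**One disagreement:** the first pose fit suggested the tray started tilted by about -0.14 rad. Locating the nuts and pads from two cameras showed it level, and I used that; the contact heights agreed with it.

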